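# Press the push-on axle cap home on a trolley wheel

## Task

Pick up the red push-on axle cap from the blue pad, set it upright over the bare steel axle of the trolley wheel and press it straight down until its steel flange seats firmly on the green hub and stays tight there by itself. Stop soon after you feel it meet the hub: leaning on it much harder flattens the hub's spring. Leave the probe, jar, bottle and screwdriver where they are.

Things in the scene. Friction and masses are not known exactly. Their poses are not given: they have to be found in the camera images.
- cap_mid (a point): middle of the red cap, 20 mm above its underside and 20 mm below its flat top, on its axis. The cap is a round plastic cylinder, 30 mm in diameter and 40 mm high, about 60 g, standing upright on the blue pad (4 mm thick, 110 mm square, fixed). z is its axis, pointing up to its closed top.
- cap: the same cap; origin at the centre of its underside, z up to its closed top. At its foot is a steel flange 38 mm in diameter and 3 mm thick; the red sides above it (30 mm wide) are free to be gripped.
- cap_teeth (a point): point on the cap's axis 5 mm above its underside, in its blind bore, open downward: 18 mm wide for 12 mm, then 12 mm wide, 34 mm deep in all. Four sprung steel teeth leave a 7 mm opening here. Spreading them over the axle takes up to 8 N; with the tip 16 mm in they snap tight with a jerk down. From there the cap drags steadily with about 8 N, which also holds it where it is left.
- axle_tip (a point): top end of the bare axle: a plain fixed upright steel shaft, 12 mm in diameter, its top 13 mm thinned to 10 mm with a tapered tip; 84 mm above the table, in the middle of the wheel. z points up along the axle.
- wheel: trolley wheel lying flat (tyre 100 mm in diameter, its upper side 50 mm above the table, white disc on it) on a fixed aluminium fixture 130 mm square and 16 mm high; origin on the axle's line at table height, z up. Round the axle a green hub, 42 mm in diameter, stands up out of the wheel (see wheel_top).
- wheel_top (a point): middle of the wheel's upper side, 50 mm above the table. The hub's flat face lies 22 to 30 mm below the axle's tip, differs each time and is not reported: feel for it. The hub is sprung: once the flange meets it, resistance climbs above the teeth's drag by 6 N per mm. Press with 5 N or more on the hub beyond the drag; over 16 N on the hub spoils its spring.
- probe: red hand-held measuring probe with a green nose, 160 mm long and 38 mm thick, lying on the table along its x axis; origin under its middle. Leave it alone.
- jar: small jar with a white lid, 56 mm in diameter, 60 mm high; origin under its centre. Leave it alone.
- flask: small amber bottle with a green cap, 48 mm in diameter, 100 mm high; origin under its centre. Leave it alone.
- driver: screwdriver lying on the table along its x axis, about 200 mm long; origin near its middle. Leave it alone.
Things that resemble listed ones, but are neither listed nor needed, are in the scene too. Several things look just like the cap: the one meant starts nearest to the robot's base. Of the things that look like the wheel, the smallest one is meant.

How it is judged:
On the way, in this order (a step that is already met when the one before it is completed fails the run):
1. the cap is upright over the axle with the axle's tip at least 3 mm inside its bore (horizontal distance between cap and axle_tip below 0.003 m and angle between cap's own z axis and vertical below 0.1 rad and z of axle_tip in the frame of cap above 0.003 m), for 0.1 s.
2. the cap is pressed onto the hub with at least 5 N (horizontal distance between cap and axle_tip below 0.003 m and angle between cap's own z axis and vertical below 0.1 rad and contact force between cap and wheel above 5 N), for 0.1 s.
At the end, for the whole second after the job is handed in: The cap stands upright on the axle (within 0.1 rad, its axis within 3 mm of the axle's), released and at rest, and its flange stays pressed on the hub by the bite of its own teeth (more than 1.5 N between cap and wheel) (horizontal distance between cap and axle_tip below 0.003 m and angle between cap's own z axis and vertical below 0.1 rad and contact force between cap and wheel above 1.5 N and linear speed of cap below 0.01 m/s); the robot touches nothing.
It fails at once if the cap presses on the wheel's hub with more than 16 N (contact force between cap and wheel above 16 N).
It fails at once if the probe is pushed more than 20 mm (distance of probe from where it was at the start of the episode above 0.02 m).
It fails at once if the jar is pushed more than 20 mm (distance of jar from where it was at the start of the episode above 0.02 m).
It fails at once if the bottle is pushed more than 20 mm (distance of flask from where it was at the start of the episode above 0.02 m).
It fails at once if the screwdriver is pushed more than 20 mm (distance of driver from where it was at the start of the episode above 0.02 m).
It also fails if it takes over 72 s, if anything falls off the work surface, if the arm or the gripper's body presses on something with over 40 N, if the wrist force passes 120 N, or if a joint passes its speed limit or range.

## Robot

A 6-joint arm with a two-finger parallel gripper is mounted at the origin on the work surface. World frame = base frame: x ahead of the robot, y to its left, z up, the work surface at z = 0. Lengths are in m, angles in rad, forces in N, time in s.
With the tool pointing down it reaches from about 0.275 to 0.975 m from the base axis. Payload 8.4 kg.
Tool frame: the origin (TCP) lies at the very end of the fingers, on their centre line; the grasp point (between the pads) lies ctrl.grip_point_offset behind it (ctrl.grip_point_offset is the distance from the TCP to the grasp point, in m); z points along the fingers, y is the direction in which the jaws open and shut (so a half turn about z gives the same grasp; the last joint's range is limited). The gripper opens to 92 mm and grips with 3 to 60 N. Pads are 20 mm wide; open, the fingers measure 128 mm over their backs; the gripper's body (75 mm by 189 mm) begins 69 mm behind the grasp point.
Start: joints at [-1.11, 0.353, 1.633, -0, 1.155, -0.002], TCP at [0.279, -0.559, 0.215] pointing down, gripper open.
Joint ranges: [-2.63, 2.63], [-0.92, 2.1], [0.06, 2.66], [-1.3, 4.44], [0, 2.69], [-3.02, 3.02]. Speed limits (rad/s): [2.22, 2.22, 2.79, 3.14, 3.14, 3.14].

## Interface

Orientations are given as a unit quaternion [w, x, y, z].
In Python, from station import ctrl gives the robot as it stands.
- The arm moves only by the shell command python3 -m crank 'ROWS' [FORCE]. ROWS is JSON, a list of rows, each an object with "jaw": the finger opening in mm, from 0 to 91.9; "slide": the shift along the tool's x, y, z in mm, a list of three; "rotation": the turn, a rotation vector about the tool's x, y, z in degrees, a list of three. In form: [{"jaw": jaw, "slide": [tx, ty, tz], "rotation": [rx, ry, rz]}, ...]. A call has 1 to 20 rows; each row is the pose to reach, as a shift and turn from the pose measured when the call began, along the tool's axes at that moment; what a row does not reach only later rows make up. A row lasts 1/12 s, in which the tool goes at most 41.7 mm and 7.16 degrees, less where a joint would pass 70% of its speed; a pose out of reach is approached as far as the arm can. A call with a gripper value outside its range is refused whole. The fingers move at their own pace and stop on an object; FORCE is the grip in N (left out, the last holds). Time passes only in rows, so rows that repeat a pose let the fingers close. It gives the time, the measured TCP pose, the force and the opening at its end, in the units of the state.
- ctrl.observe(): the state, without advancing time (a new reading comes with each control period).
- ctrl.get_image(name): name is "side" or "top"; returns a dict with "img" (400x640x3 uint8, red, green, blue), "fx", "fy", "cx", "cy" (pixels), "R" (3x3) and "t" (3): a world point X has camera coordinates R X + t. Camera axes: x right, y down, z forward; pixel columns grow to the right and rows downward; lengths in m; the calibration is good to about 2 mm. A picture is of the moment at which its call begins. There is no depth.
- ctrl.job_done(): hands the job in, once; it reports no verdict.
The state is a dict: "t": time; "qpos": joint angles; "qvel": joint speeds; "joint_torque": joint torques, N m; "ee_pos": TCP position; "ee_rot": TCP orientation; "force": force on the tool from outside, world axes, zero at the start; "ft_torque": the same for the moment, N m; "grip_width": finger opening in m.
Only numpy, scipy, OpenCV 4.12 (cv2) and the standard library are available. Lean on these libraries where they do the work, as an engineer would, in place of code of your own. Each camera call takes 0.05 s, during which the arm holds its last target. There are 200 camera calls.

## Working session

There is one attempt and no reset: what is moved stays moved. The work goes in short steps, Python scripts to look and compute and a shell command to move; the robot and the scene stay as the last step left them, time stands still between calls to the robot, and variables do not carry over. Pictures are saved under pics/ and viewed, about 8 in all and at most 12, crops included, and the job is handed in when it is done.

```bash
mkdir -p pics
python3 - <<'E'
from station import ctrl
import cv2, numpy as np, json
s=ctrl.observe(); print({k:np.round(v,4).tolist() for k,v in s.items()}, ctrl.grip_point_offset)
for n in("top","side"):
    d=ctrl.get_image(n); cv2.imwrite(f"pics/{n}0.png",d["img"][:,:,::-1]); print(n,d["fx"],d["fy"],d["cx"],d["cy"],np.round(d["R"],4).tolist(),d["t"])
E
```

```text
{'t': 0.0, 'qpos': [-1.1104, 0.3537, 1.6341, 0.0, 1.1552, -0.0024], 'qvel': [-0.0016, 0.001, 0.0002, 0.0012, 0.0009, -0.0008], 'joint_torque': [-0.0025, -59.3852, -33.4215, 0.0696, 0.0234, -0.0001], 'ee_pos': [0.2788, -0.5588, 0.2139], 'ee_rot': [-0.0007, 0.9733, 0.2293, -0.0001], 'force': [-1.0932, 0.0854, 0.9757], 'ft_torque': [-0.0216, 0.0194, -0.0064], 'grip_width': 0.092} 0.0187
top 516.9676345220857 516.9676345220857 317.4505647858126 198.34513727352848 [[-0.0032, -1.0, 0.0049], [-0.9837, 0.0022, -0.18], [0.18, -0.0054, -0.9837]] [-0.00213907  0.53296575  1.29612163]
side 437.59860249032664 437.59860249032664 319.82843434881534 198.8754694212758 [[0.9009, -0.4339, -0.0072], [-0.2262, -0.4554, -0.8611], [0.3704, 0.7774, -0.5084]] [-0.49875049  0.20704915  1.03976475]
```

View pics/top0.png

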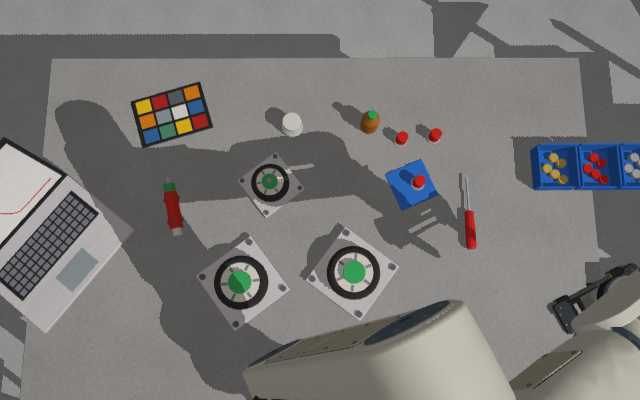

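View pics/side0.png

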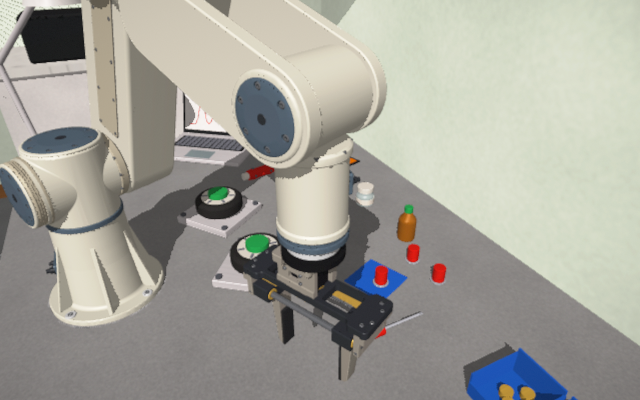

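The top view shows three red cylinders, at (418,182) on the blue pad, (402,138) and (435,134). The pad one is nearest the base. The red bits at (595,165) are in a bin. The wheels are at (270,182), the smallest, (240,282) and (354,272). I choose the cap at (418,182) and the wheel at (270,182). The side view shows that cap at (380,275), while the small wheel is hidden behind the arm.

```bash
cat > h.py <<'E'
import numpy as np, cv2
from station import ctrl
def ray(d,u,v,z):
    R=np.array(d["R"]);c=-R.T@d["t"];r=R.T@np.array([(u-d["cx"])/d["fx"],(v-d["cy"])/d["fy"],1]);return (c+r*(z-c[2])/r[2])
def proj(d,X):
    p=np.array(d["R"])@X+d["t"];return p[0]/p[2]*d["fx"]+d["cx"],p[1]/p[2]*d["fy"]+d["cy"]
def blobs(d,lo,hi,box,amin=20):
    h=cv2.cvtColor(d["img"],cv2.COLOR_RGB2HSV);x0,y0,x1,y1=box
    m=np.zeros(h.shape[:2],np.uint8);m[y0:y1,x0:x1]=cv2.inRange(h,lo,hi)[y0:y1,x0:x1]
    n,l,s,c=cv2.connectedComponentsWithStats(m)
    return [(s[i].tolist(),c[i].round(2).tolist(),(l==i).astype(np.uint8)) for i in range(1,n) if s[i][4]>=amin]
E
python3 - <<'E'
from h import *
d=ctrl.get_image("top");s=ctrl.get_image("side")
for dd,b in((d,(395,165,440,205)),(s,(365,260,395,295))):
    for H in((0,120,60),(170,120,60)):
        for st,c,m in blobs(dd,H,(H[0]+10,255,255),b,10): print("red",st,c,ray(dd,*c,.026).round(4))
for st,c,m in blobs(d,(45,80,30),(85,255,255),(235,150,305,215),10): print("green",st,c,ray(d,*c,.058).round(4))
# white disc / tyre
for st,c,m in blobs(d,(0,0,0),(180,255,50),(235,150,305,215),60):
    (cx,cy),ax,a=cv2.fitEllipse(max(cv2.findContours(m,0,1)[0],key=cv2.contourArea)); print("dark",st,cx,cy,ax,a,ray(d,cx,cy,.05).round(4))
for st,c,m in blobs(d,(100,120,50),(125,255,255),(375,150,450,220),200): print("pad",st,c,ray(d,*c,.004),cv2.minAreaRect(cv2.findContours(m,0,1)[0][0]))
a=cv2.resize(d["img"][145:220,230:310],None,fx=5,fy=5,interpolation=2);b=cv2.resize(d["img"][145:220,380:455],None,fx=5,fy=5,interpolation=2)
cv2.imwrite("pics/c1.png",np.hstack([a,b])[:,:,::-1])
E
```

```text
red [413, 176, 12, 12, 119] [418.39, 181.42] [ 0.5823 -0.2727  0.026 ]
red [375, 267, 12, 18, 191] [380.79, 275.62] [ 0.579 -0.277  0.026]
green [262, 174, 16, 15, 168] [269.36, 181.07] [0.5771 0.1212 0.058 ]
dark [251, 164, 38, 38, 494] 269.7271423339844 182.31002807617188 (36.38901138305664, 36.82286071777344) 117.88970947265625 [0.5755 0.1209 0.05  ]
pad [385, 159, 53, 52, 1407] [410.11, 184.6] [ 0.57828866 -0.25446197  0.004     ] ((411.0755615234375, 184.0804901123047), (41.137542724609375, 39.60099792480469), 65.224853515625)
```

View pics/c1.png

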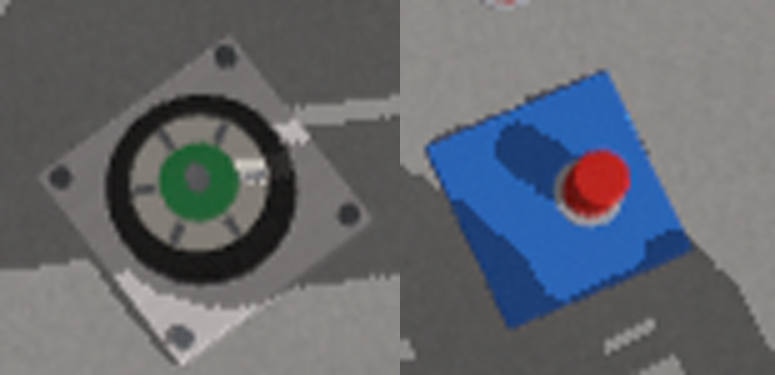

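The crop shows the upright red cap with its steel flange on the pad, top face around full-image (420,181). It also shows the small wheel with its green hub, axle tip around (269.4,180). Next I refine both positions.

Run:
```python
from h import *
d=ctrl.get_image("top");s=ctrl.get_image("side")
h=cv2.cvtColor(d["img"],cv2.COLOR_RGB2HSV)
# bright red top face
m=((h[...,0]<8)|(h[...,0]>172))&(h[...,1]>120)
for vt in (120,170,200,215):
    mm=np.zeros_like(m);mm[170:200,405:435]=(m&(h[...,2]>vt))[170:200,405:435]
    ys,xs=np.nonzero(mm); 
    if len(xs): print("V",vt,len(xs),xs.mean(),ys.mean(),xs.min(),xs.max(),ys.min(),ys.max(),ray(d,xs.mean(),ys.mean(),.044).round(4))
print("axle crop est",ray(d,269.1,179.5,.084))
print(h[174:186,262:278,1])
# red silhouettes: predict for candidates in both views via mask of projected cylinder points
def sil(dd,x,y,z0,z1,r):
    a=np.linspace(0,2*np.pi,40);P=np.array([proj(dd,np.array([x+r*np.cos(t),y+r*np.sin(t),z])) for t in a for z in(z0,z1)],np.float32)
    M=cv2.moments(cv2.convexHull(P));return np.array([M["m10"]/M["m00"],M["m01"]/M["m00"]])
from scipy.optimize import least_squares
T=np.array([418.39,181.42]);S=np.array([380.79,275.62])
r1=least_squares(lambda p:sil(d,*p,.007,.044,.015)-T,[.58,-.275]).x
r2=least_squares(lambda p:sil(s,*p,.007,.044,.015)-S,[.58,-.275]).x
print("cap top/side",r1,r2)
for n,u,v in(("bottle",370,122),("cap2",402,138),("cap3",435,134),("jar",292,125),("drvL",463,175),("drvR",470,245),("probe",172,207)): print(n,ray(d,u,v,.03).round(3))
for z in(.05,.058): print(ray(d,269.7,182.3,z))
```

```text
V 120 104 419.4423076923077 180.90384615384616 415 425 175 187 [ 0.5798 -0.2718  0.044 ]
V 170 84 419.9047619047619 180.33333333333334 415 425 176 187 [ 0.5813 -0.2731  0.044 ]
axle crop est [0.57550111 0.11958031 0.084     ]
[[ 20   6  19  19  74 167 173 174 174 166 120 102  19  20  20  20]
 [ 20  16  74 178 169 181 171 174 174 169 161 169 108  19  20  20]
 [ 19  72 169 171 176 169 160 163 169 171 161 167 169 142  19  20]
 [ 43 167 168 169 172 142  73 110 144 173 166 166 172 159  51  16]
 [125 174 169 169 163  64   6  12  43 149 169 167 175 168 109  17]
 [174 169 159 164 157   6   6   3   6  76 166 175 170 167 165  56]
 [169 163 169 175 157   9   9   6   6  48 167 168 174 167 162  84]
 [163 168 170 166 165  87   9   6   6  22 167 168 165 170 170  96]
 [169 170 172 167 166  93  18  15  16 105 166 172 173 167 165  90]
 [139 170 167 170 168 165 132 104 102 170 173 170 167 167 157  45]
 [ 51 168 172 167 168 170 179 166 165 166 170 170 166 170 138  25]
 [ 20 141 173 170 173 174 165 168 174 173 167 170 170 151  58  24]]
cap top/side [ 0.58215737 -0.27255133] [ 0.57924357 -0.27657128]
bottle [ 0.746 -0.147  0.03 ]
cap2 [ 0.701 -0.232  0.03 ]
cap3 [ 0.712 -0.322  0.03 ]
jar [0.738 0.065 0.03 ]
drvL [ 0.599 -0.391  0.03 ]
drvR [ 0.412 -0.4    0.03 ]
probe [0.514 0.378 0.03 ]
[0.57553283 0.12097372 0.05      ]
[0.5738093  0.12026344 0.058     ]
```

```bash
python3 -m crank '[{"jaw":60,"slide":[33,-10,0],"rotation":[0,0,3]},{"jaw":60,"slide":[66,-20,10],"rotation":[0,0,6]},{"jaw":60,"slide":[99,-30,20],"rotation":[0,0,9]},{"jaw":60,"slide":[132,-40,30],"rotation":[0,0,12]},{"jaw":60,"slide":[165,-50,40],"rotation":[0,0,15]},{"jaw":60,"slide":[198,-60,50],"rotation":[0,0,18]},{"jaw":60,"slide":[231,-70,60],"rotation":[0,0,21]},{"jaw":60,"slide":[264,-80,70],"rotation":[0,0,24]},{"jaw":60,"slide":[297,-90,80],"rotation":[0,0,26.5]},{"jaw":60,"slide":[330,-100,90],"rotation":[0,0,26.5]},{"jaw":60,"slide":[363,-110,100],"rotation":[0,0,26.5]},{"jaw":60,"slide":[385,-116,110],"rotation":[0,0,26.5]},{"jaw":60,"slide":[397.3,-119.5,114],"rotation":[0,0,26.5]},{"jaw":60,"slide":[397.3,-119.5,114],"rotation":[0,0,26.5]},{"jaw":60,"slide":[397.3,-119.5,114],"rotation":[0,0,26.5]}]' 15
python3 - <<'E'
from h import *
d=ctrl.get_image("side");cv2.imwrite("pics/s1.png",cv2.resize(d["img"][120:345,200:500],None,fx=2.66,fy=2.66,interpolation=2)[:,:,::-1])
o=ctrl.observe();print(o["ee_pos"],o["ee_rot"],o["force"])
E
```

```text
t: 1.55
ee_pos: [0.5807, -0.2748, 0.1003]
ee_rot: [-0.0, 1.0, 0.001, -0.001]
force: [-2.1, -0.1, 0.8]
grip_width: 0.06
[ 0.58048078 -0.27554871  0.10069915] [-2.18229842e-05  9.99999947e-01  1.89385584e-04 -2.63691304e-04] [-0.44031706 -0.48794312  0.21990031]
```

View pics/s1.png

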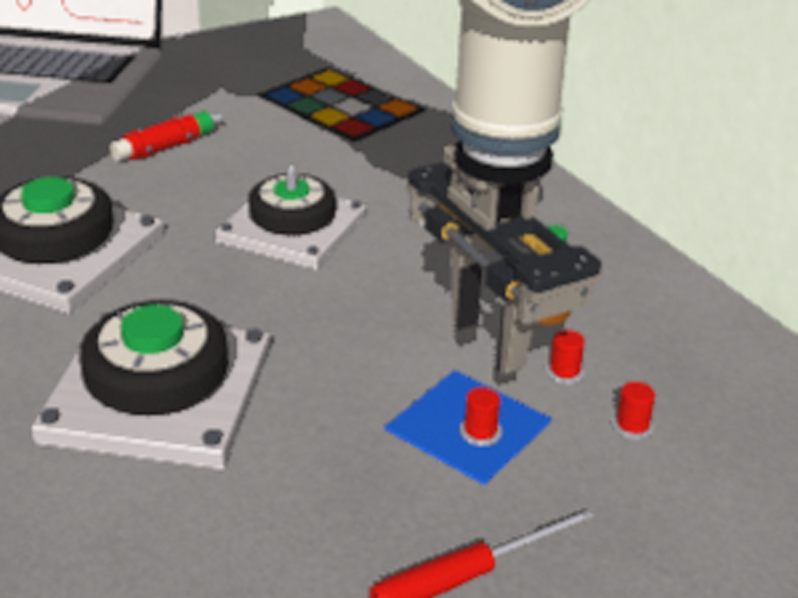

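The side view shows the fingers above the cap, which is at (381,275), and the axle of the small wheel is now visible at about (310,183). I'll measure the axle in this view and descend.

```bash
python3 - <<'E'
from h import *
d=ctrl.get_image("side")
im=d["img"][176:200,296:326].astype(int);h=cv2.cvtColor(d["img"],cv2.COLOR_RGB2HSV)[176:200,296:326]
np.set_printoptions(linewidth=200)
print("rows176.. cols296.. gray");print(im.mean(2).astype(int)[4:20,6:24]);print(h[4:20,6:24,1])
print("pred axle tip/hub",proj(d,np.array([.5755,.1205,.084])),proj(d,np.array([.5755,.1205,.058])))
E
python3 -m crank '[{"jaw":60,"slide":[0,0,15],"rotation":[0,0,0]},{"jaw":60,"slide":[0,0,30],"rotation":[0,0,0]},{"jaw":60,"slide":[0,0,45],"rotation":[0,0,0]},{"jaw":60,"slide":[0,0,60],"rotation":[0,0,0]},{"jaw":60,"slide":[0,0,72],"rotation":[0,0,0]},{"jaw":60,"slide":[0,0,82],"rotation":[0,0,0]},{"jaw":60,"slide":[0,0,88],"rotation":[0,0,0]},{"jaw":60,"slide":[0,0,89.5],"rotation":[0,0,0]},{"jaw":60,"slide":[0,0,89.5],"rotation":[0,0,0]},{"jaw":60,"slide":[0,0,89.5],"rotation":[0,0,0]}]'
```

```text
rows176.. cols296.. gray
[[135 135 136 136 135 135 136 135 136 136 136 135 135 136 137 137 137 136]
 [136 135 135 136 135 136 135 133 133 133 135 137 137 138 138 138 137 137]
 [135 135 134 134 135 135 138 179 151 132 135 136 136 135 136 137 138 138]
 [133 133 133 134 135 131 159 193 162 137 136 135 135 134 134 136 137 137]
 [133 132 132 135 135 128 163 179 153 136 135 136 136 135 135 134 136 137]
 [134 115 106 100  94 100 153 169 145 123 110 101  97 104 115 130 136 137]
 [ 93  80 110 154 166 143 152 162 147 117 103 122 101 124 110  90  95 113]
 [148 145 125 148 155 137 149 160 148 104  99 118 117 169 175 146  97  73]
 [195 170 120 102  94 108 148 161 148  96  81  89 101 152 193 193 177 145]
 [191 145  98  85  86 105 147 163 150 105  82  86  85 106 180 202 202 194]
 [175 119  86  86  87 101 146 162 141 103  86  86  86  86 136 178 180 175]
 [150 109  86  86  86  91 117 128 110  91  87  87  87  83 131 159 159 156]
 [167 114  84  89  88  86  85  86  87  88  86  89  86  81 165 188 186 187]
 [195 162 122  95  90  90  91  92  92  90  86  85 114 157 193 202 202 202]
 [202 195 183 150 121 103
[... 885 characters left out ...]
 193 194 193 118  15   9  29 109 183 194 194 196  52  23  20  20]
 [ 39 126 195 195 195 168  98  77 120 169 189 193 193 194  55  16  12  11]
 [ 28  92 197 195 192 194 196 196 193 192 192 195 196 171  31  22  22  22]
 [ 24  39  99 173 196 196 197 194 192 196 194 193 114  37  25  25  26  26]
 [ 26  25  30  50 118 158 154 160 151 115  97  54  28  23  26  25  25  25]
 [ 25  26  21  12  33  34  36  35  35  31  30  17   5  13  24  26  26  26]]
pred axle tip/hub (np.float64(308.7002715932333), np.float64(181.9805070543099)) (np.float64(308.87406613680514), np.float64(189.58832653967391))
t: 2.48
ee_pos: [0.5807, -0.2762, 0.012]
ee_rot: [0.0, 1.0, -0.0, 0.0]
force: [0.2, 0.1, 0.1]
grip_width: 0.0602
```

```bash
python3 -m crank '[{"jaw":26,"slide":[0,0,1],"rotation":[0,0,0]},{"jaw":26,"slide":[0,0,1],"rotation":[0,0,0]},{"jaw":26,"slide":[0,0,1],"rotation":[0,0,0]},{"jaw":26,"slide":[0,0,1],"rotation":[0,0,0]},{"jaw":26,"slide":[0,0,1],"rotation":[0,0,0]},{"jaw":26,"slide":[0,0,1],"rotation":[0,0,0]},{"jaw":26,"slide":[0,0,1],"rotation":[0,0,0]},{"jaw":26,"slide":[0,0,1],"rotation":[0,0,0]}]' 20; python3 -m crank '[{"jaw":20,"slide":[0,0,-5],"rotation":[0,0,0]},{"jaw":20,"slide":[0,0,-15],"rotation":[0,0,0]},{"jaw":20,"slide":[0,0,-35],"rotation":[0,0,0]},{"jaw":20,"slide":[0,0,-60],"rotation":[0,0,0]},{"jaw":20,"slide":[0,0,-90],"rotation":[0,0,0]},{"jaw":20,"slide":[0,0,-115],"rotation":[0,0,0]},{"jaw":20,"slide":[0,0,-125],"rotation":[0,0,0]},{"jaw":20,"slide":[0,0,-125],"rotation":[0,0,0]},{"jaw":20,"slide":[0,0,-125],"rotation":[0,0,0]}]' 50
python3 - <<'E'
from h import *
o=ctrl.observe();print(o["ee_pos"],o["ee_rot"],o["force"],o["grip_width"])
d=ctrl.get_image("side");u,v=map(int,proj(d,o["ee_pos"]));print(u,v)
cv2.imwrite("pics/s2.png",cv2.resize(d["img"][v-50:v+40,u-60:u+60],None,fx=5,fy=5,interpolation=2)[:,:,::-1])
E
```

```text
t: 3.15
ee_pos: [0.5808, -0.2761, 0.0112]
ee_rot: [0.0, 1.0, -0.0, 0.0]
force: [-0.1, 1.6, 3.9]
grip_width: 0.0298
t: 3.9
ee_pos: [0.5806, -0.2761, 0.1361]
ee_rot: [0.0, 1.0, -0.0, 0.001]
force: [0.1, -0.3, -1.8]
grip_width: 0.0295
[ 0.5805712  -0.27607172  0.13614742] [ 2.82356835e-04  9.99999749e-01 -3.28485462e-04  5.60389404e-04] [ 0.07444834 -0.34607602 -1.76838945] 0.029485427259325098
384 236
```

View pics/s2.png

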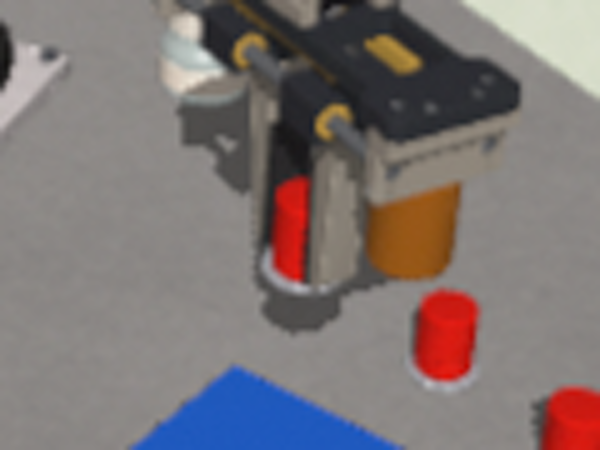

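The cap is held upright, with its flange ring visible below the fingers. The top-view mask may have lost some pixels, so I'll recheck the cap position from the saved start image to get the top camera's offset.

Run:
```python
from h import *
from scipy.optimize import least_squares
def sil(dd,x,y,z0,z1,r):
    a=np.linspace(0,2*np.pi,40);P=np.array([proj(dd,np.array([x+r*np.cos(t),y+r*np.sin(t),z])) for t in a for z in(z0,z1)],np.float32)
    M=cv2.moments(cv2.convexHull(P));return np.array([M["m10"]/M["m00"],M["m01"]/M["m00"]]),M["m00"]
d=ctrl.get_image("top");s=ctrl.get_image("side")
for n,dd,(x0,y0,x1,y1) in(("top",d,(405,165,435,200)),("side",s,(365,255,400,295))):
    im=cv2.imread(f"pics/{n}0.png").astype(float)[y0:y1,x0:x1]
    w=np.clip((im[...,2]-np.maximum(im[...,0],im[...,1]))/120,0,1);w[w<.15]=0
    ys,xs=np.mgrid[y0:y1,x0:x1];c=np.array([(w*xs).sum(),(w*ys).sum()])/w.sum()
    r=least_squares(lambda p:sil(dd,*p,.007,.044,.015)[0]-c,[.58,-.275]).x
    print(n,c,w.sum(),sil(dd,*r,.007,.044,.015)[1],r)
# axle & hub & wheel in top0: tip mask = low saturation inside hub
dd=d;im=cv2.imread("pics/top0.png");h=cv2.cvtColor(im,cv2.COLOR_BGR2HSV)
w=np.clip((120-h[170:192,260:280,1].astype(float))/100,0,1);w[:, :]*=1
ys,xs=np.mgrid[170:192,260:280];k=(abs(xs-269.3)<5)&(abs(ys-180.2)<4.5);w=w*k
c=np.array([(w*xs).sum(),(w*ys).sum()])/w.sum()
f=lambda p:sil(dd,*p,.058,.082,.0055)[0]-c
print("axle",c,w.sum(),least_squares(f,[.575,.12]).x)
# hub filled contour
m=((h[...,0]>45)&(h[...,0]<85)&(h[...,1]>80)).astype(np.uint8);m[:165]=0;m[200:]=0;m[:,:255]=0;m[:,285:]=0
e=cv2.fitEllipse(cv2.convexHull(np.vstack(cv2.findContours(m,0,1)[0])));print("hub",e,ray(dd,*e[0],.058))
# hub in current side view
h=cv2.cvtColor(s["img"],cv2.COLOR_RGB2HSV);m=((h[...,0]>45)&(h[...,0]<85)&(h[...,1]>80)).astype(np.uint8);m[:180]=0;m[200:]=0;m[:,:294]=0;m[:,325:]=0
e=cv2.fitEllipse(cv2.convexHull(np.vstack(cv2.findContours(m,0,1)[0])));print("hub side",e,ray(s,*e[0],.058))
```

```text
top [418.88261229 181.18779278] 120.96666666666665 142.59580548247322 [ 0.58278746 -0.27388894]
side [380.77435738 275.19439383] 214.94166666666666 241.97748686932027 [ 0.58003127 -0.27526984]
axle [268.89004247 179.97026899] 21.19 [0.57727597 0.12132624]
hub ((269.35748291015625, 180.9048309326172), (14.933420181274414, 15.360115051269531), 83.39762115478516) [0.57751517 0.12120226 0.058     ]
hub side ((309.1979064941406, 190.6385040283203), (7.666357040405273, 12.711750030517578), 86.69972229003906) [0.57370712 0.1142207  0.058     ]
```

```bash
python3 -m crank '[{"jaw":20,"slide":[0,-15,0],"rotation":[0,0,0]},{"jaw":20,"slide":[-1,-40,0],"rotation":[0,0,0]},{"jaw":20,"slide":[-1,-75,0],"rotation":[0,0,0]},{"jaw":20,"slide":[-2,-110,0],"rotation":[0,0,0]},{"jaw":20,"slide":[-2,-145,0],"rotation":[0,0,0]},{"jaw":20,"slide":[-3,-180,0],"rotation":[0,0,0]},{"jaw":20,"slide":[-3,-215,0],"rotation":[0,0,0]},{"jaw":20,"slide":[-4,-250,0],"rotation":[0,0,0]},{"jaw":20,"slide":[-4,-285,0],"rotation":[0,0,0]},{"jaw":20,"slide":[-5,-320,0],"rotation":[0,0,0]},{"jaw":20,"slide":[-5,-350,5],"rotation":[0,0,0]},{"jaw":20,"slide":[-5,-375,10],"rotation":[0,0,0]},{"jaw":20,"slide":[-5,-390,15],"rotation":[0,0,0]},{"jaw":20,"slide":[-5.4,-396,20],"rotation":[0,0,0]},{"jaw":20,"slide":[-5.4,-396,20],"rotation":[0,0,0]},{"jaw":20,"slide":[-5.4,-396,20],"rotation":[0,0,0]},{"jaw":20,"slide":[-5.4,-396,20],"rotation":[0,0,0]}]' 50
python3 - <<'E'
from h import *
o=ctrl.observe();print(o["ee_pos"],o["ee_rot"],o["force"],o["grip_width"])
d=ctrl.get_image("side");print(proj(d,o["ee_pos"]),proj(d,o["ee_pos"]-[0,0,.007]),proj(d,np.array([.5752,.120,.084])))
cv2.imwrite("pics/s3.png",cv2.resize(d["img"][145:215,270:350],None,fx=8,fy=8,interpolation=2)[:,:,::-1])
E
```

```text
t: 5.47
ee_pos: [0.5742, 0.1196, 0.1144]
ee_rot: [-0.0, 1.0, -0.001, -0.001]
force: [-0.3, -0.2, -1.3]
grip_width: 0.0292
[0.57417369 0.11959158 0.11444978] [-2.85116719e-04  9.99998914e-01 -6.10497253e-04 -1.31039084e-03] [-0.30692409 -0.24533677 -1.32171576] 0.029207094545420073
(np.float64(308.20943265967003), np.float64(173.0906107236372)) (np.float64(308.2585317857267), np.float64(175.20518103152946)) (np.float64(308.67810172424515), np.float64(182.0732634435197))
```

View pics/s3.png

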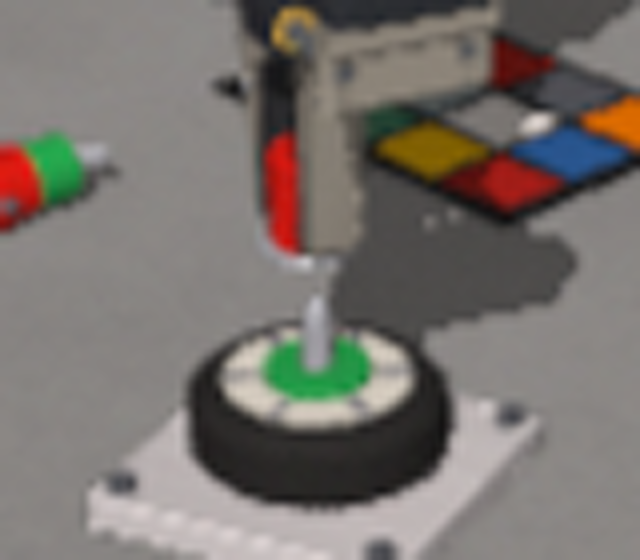

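The held cap's flange left edge is at crop x≈258 and the axle at ≈316, so the cap sits a few mm left of the axle (−x). I'll put a number on that.

Run:
```python
from h import *
np.set_printoptions(linewidth=220)
d=ctrl.get_image("side");o=ctrl.observe();p=o["ee_pos"];print(p,o["force"])
im=d["img"].astype(int)
print("gray cols 299-317, rows 168-184");print(im.mean(2).astype(int)[168:185,299:318])
print("redness");print((im[...,0]-im[...,1:].max(2))[160:178,299:312])
a=np.linspace(0,2*np.pi,721)
for dx in(0,-.002,-.004):
    out=[]
    for z,r in((-.007,.019),(-.004,.019),(.006,.015)):
        P=np.array([proj(d,p+[dx+r*np.cos(t),r*np.sin(t),z]) for t in a]);out+=[P[:,0].min().round(2),P[:,0].max().round(2),P[:,1].max().round(2)]
    print(dx,out)
w=im[183:190,305:314].mean(2)
P=np.array([[proj(d,np.array([.5755+.006*np.cos(t),.12+.006*np.sin(t),.065])) for t in a]])[0];print("axle12 pred cols",P[:,0].min(),P[:,0].max())
print(im.mean(2).astype(int)[182:192,304:315])
```

```text
[0.57453966 0.11943031 0.11484741] [-0.88438439 -0.75222697 -0.85646291]
gray cols 299-317, rows 168-184
[[135 135 125  83  60  70  80  75  78  92 120 125 124 123 121 114  87  73  75]
 [136 136 116  74  59  71  78  76  77  88 118 126 123 121 120 121  93  75  75]
 [136 136 125  82  58  69  81  77  76  86 118 125 124 121 120 145 110  74  75]
 [135 134 133  98  74  76  78  76  77  87 118 125 123 121 119 133 102  75  77]
 [134 134 134 124 104  82  78  82  81  87 119 125 123 121 119 113  88  76  76]
 [134 136 135 131 108  85  83  78  73  85 120 126 122 120 119 111  88  75  76]
 [134 134 132 140 119  92  81  81  73  83 119 125 123 120 118 109  86  76  76]
 [133 133 132 164 156 116  86  82  75  83 118 125 117 117 114  97  79  74  76]
 [133 134 133 147 155 148 129 125  93  88 104 101  94  96  96  82  75  75  76]
 [132 133 133 131 138 147 147 159 154 152 118 127 131 102  81  76  75  75  76]
 [133 134 135 133 133 135 141 149 152 152 132 138 143 105  77  75  76  76  76]
 [132 136 134 133 133 134 134 133 134 134 134 134 114  85  73  73  75  76  76]
 [132 134 132 133 133 133 133 134 133 133 134 1
[... 1729 characters left out ...]
.float64(300.7), np.float64(313.6), np.float64(178.38), np.float64(300.67), np.float64(313.59), np.float64(177.47), np.float64(301.94), np.float64(312.18), np.float64(173.77)]
axle12 pred cols 306.89682423281096 310.8962341593831
[[133 132 132 132 137 175 138  83  74  75  75]
 [130 132 131 128 155 189 147  89  75  75  74]
 [130 132 132 126 159 177 147  96  75  75  75]
 [104  99  91  98 151 167 142 108  84  66  57]
 [107 152 163 141 150 159 145 115 101 118  96]
 [123 145 151 134 148 158 146 102  96 116 116]
 [118 102  93 106 145 160 146  94  77  87 100]
 [ 96  84  84 103 145 161 147 104  81  83  83]
 [ 84  86  84  99 143 161 138 100  84  85  84]
 [ 85  85  85  90 116 125 108  89  85  84  85]]
```

```bash
python3 -m crank '[{"jaw":20,"slide":[1.8,0,0],"rotation":[0,0,0]},{"jaw":20,"slide":[1.8,0,8],"rotation":[0,0,0]},{"jaw":20,"slide":[1.8,0,14],"rotation":[0,0,0]},{"jaw":20,"slide":[1.8,0,19],"rotation":[0,0,0]},{"jaw":20,"slide":[1.8,0,22],"rotation":[0,0,0]},{"jaw":20,"slide":[1.8,0,24],"rotation":[0,0,0]},{"jaw":20,"slide":[1.8,0,26],"rotation":[0,0,0]},{"jaw":20,"slide":[1.8,0,26],"rotation":[0,0,0]},{"jaw":20,"slide":[1.8,0,26],"rotation":[0,0,0]}]'; python3 -c "
from station import ctrl
o=ctrl.observe();print(o['ee_pos'],o['ee_rot'],o['force'],o['ft_torque'])"
```

```text
t: 6.32
ee_pos: [0.5763, 0.1195, 0.0888]
ee_rot: [-0.0, 1.0, -0.001, -0.001]
force: [-0.6, -0.4, -0.5]
grip_width: 0.0289
[0.57631263 0.11953949 0.08882539] [-4.25470494e-04  9.99999064e-01 -8.98519568e-04 -9.39605499e-04] [-0.57324555 -0.41928613 -0.5480427 ] [ 0.08513671 -0.01520333 -0.01444962]
```

```bash
q='import sys;sys.path.insert(0,".")'; g(){ python3 -c "
from station import ctrl
o=ctrl.observe();print(o['ee_pos'].round(5) if hasattr(o['ee_pos'],'round') else o['ee_pos'],o['force'],o['ft_torque'])"; }
python3 -m crank '[{"jaw":20,"slide":[1,0,1],"rotation":[0,0,0]},{"jaw":20,"slide":[2,0,1],"rotation":[0,0,0]},{"jaw":20,"slide":[2.5,0,1],"rotation":[0,0,0]},{"jaw":20,"slide":[2.5,0,1],"rotation":[0,0,0]}]' >/dev/null; g
python3 -m crank '[{"jaw":20,"slide":[0.5,0,0],"rotation":[0,0,0]},{"jaw":20,"slide":[1,0,0],"rotation":[0,0,0]},{"jaw":20,"slide":[1,0,0],"rotation":[0,0,0]}]' >/dev/null; g
```

```text
[0.5791  0.11957 0.08797] [-0.05980116 -1.49624318 -0.94744234] [-0.00042803  0.02784016 -0.07261378]
[0.58025 0.11958 0.08805] [-0.28534193  0.10016545 -1.46213599] [ 0.03107722 -0.01356339 -0.01768883]
```

```bash
g(){ python3 -c "
from station import ctrl
o=ctrl.observe();print(o['ee_pos'].round(5),o['force'].round(2),o['ft_torque'].round(3))"; }
python3 -m crank '[{"jaw":20,"slide":[0.5,0,0],"rotation":[0,0,0]},{"jaw":20,"slide":[1,0,0],"rotation":[0,0,0]},{"jaw":20,"slide":[1,0,0],"rotation":[0,0,0]}]' >/dev/null; g
python3 -m crank '[{"jaw":20,"slide":[0.5,0,0],"rotation":[0,0,0]},{"jaw":20,"slide":[1,0,0],"rotation":[0,0,0]},{"jaw":20,"slide":[1,0,0],"rotation":[0,0,0]}]' >/dev/null; g
```

```text
[0.58136 0.11957 0.08807] [-0.02  0.07 -0.94] [0.077 0.051 0.021]
[0.5825  0.11958 0.08807] [ 0.61  0.93 -1.27] [0.033 0.006 0.016]
```

Run:
```python
from h import *
d=ctrl.get_image("side")
cv2.imwrite("pics/s4.png",cv2.resize(d["img"][155:205,280:340],None,fx=10,fy=10,interpolation=2)[:,:,::-1])
```

```text
(no output)
```

View pics/s4.png

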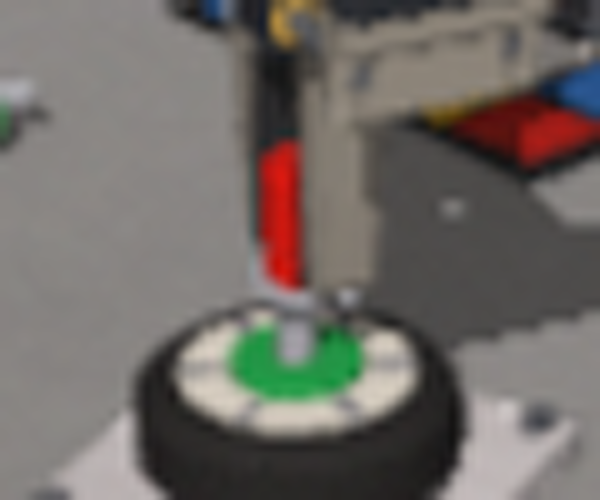

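The view shows the axle (x≈295) rising into the flange (250–358), with the cap about 1 px right of centre. Continuing the +x feel.

```bash
g(){ python3 -c "
from station import ctrl
o=ctrl.observe();print(o['ee_pos'].round(5),o['force'].round(2),o['ft_torque'].round(3))"; }
python3 -m crank '[{"jaw":20,"slide":[0.5,0,0],"rotation":[0,0,0]},{"jaw":20,"slide":[1,0,0],"rotation":[0,0,0]},{"jaw":20,"slide":[1,0,0],"rotation":[0,0,0]}]' >/dev/null; g
python3 -m crank '[{"jaw":20,"slide":[0.5,0,0],"rotation":[0,0,0]},{"jaw":20,"slide":[1,0,0],"rotation":[0,0,0]},{"jaw":20,"slide":[1,0,0],"rotation":[0,0,0]}]' >/dev/null; g
```

```text
[0.58324 0.11954 0.08797] [-0.58  0.32 -0.57] [ 0.007  0.181 -0.033]
[0.58365 0.11948 0.08776] [-2.68  0.22 -0.68] [0.069 0.579 0.028]
```

```bash
g(){ python3 -c "
from station import ctrl
o=ctrl.observe();print(o['ee_pos'].round(5),o['force'].round(2),o['ft_torque'].round(3))"; }
python3 -m crank '[{"jaw":20,"slide":[-2,0,0],"rotation":[0,0,0]},{"jaw":20,"slide":[-4,0,0],"rotation":[0,0,0]},{"jaw":20,"slide":[-6,0,0],"rotation":[0,0,0]},{"jaw":20,"slide":[-8,0,0],"rotation":[0,0,0]},{"jaw":20,"slide":[-9,0,0],"rotation":[0,0,0]},{"jaw":20,"slide":[-9,0,0],"rotation":[0,0,0]}]' >/dev/null; g
python3 -m crank '[{"jaw":20,"slide":[-0.5,0,0],"rotation":[0,0,0]},{"jaw":20,"slide":[-1,0,0],"rotation":[0,0,0]},{"jaw":20,"slide":[-1,0,0],"rotation":[0,0,0]}]' >/dev/null; g
python3 -m crank '[{"jaw":20,"slide":[-0.5,0,0],"rotation":[0,0,0]},{"jaw":20,"slide":[-1,0,0],"rotation":[0,0,0]},{"jaw":20,"slide":[-1,0,0],"rotation":[0,0,0]}]' >/dev/null; g
```

```text
[0.57446 0.11955 0.08787] [-0.4   0.34  0.47] [0.026 0.042 0.041]
[0.57352 0.11957 0.08792] [ 0.1   0.57 -0.36] [ 0.076 -0.044  0.018]
[0.57246 0.11955 0.08795] [ 0.23 -0.11 -0.74] [0.062 0.033 0.035]
```

```bash
g(){ python3 -c "
from station import ctrl
o=ctrl.observe();print(o['ee_pos'].round(5),o['force'].round(2),o['ft_torque'].round(3))"; }
python3 -m crank '[{"jaw":20,"slide":[-0.5,0,0],"rotation":[0,0,0]},{"jaw":20,"slide":[-1,0,0],"rotation":[0,0,0]},{"jaw":20,"slide":[-1,0,0],"rotation":[0,0,0]}]' >/dev/null; g
python3 -m crank '[{"jaw":20,"slide":[-0.5,0,0],"rotation":[0,0,0]},{"jaw":20,"slide":[-1,0,0],"rotation":[0,0,0]},{"jaw":20,"slide":[-1,0,0],"rotation":[0,0,0]}]' >/dev/null; g
python3 -m crank '[{"jaw":20,"slide":[-0.5,0,0],"rotation":[0,0,0]},{"jaw":20,"slide":[-1,0,0],"rotation":[0,0,0]},{"jaw":20,"slide":[-1,0,0],"rotation":[0,0,0]}]' >/dev/null; g
```

```text
[0.57132 0.11954 0.08793] [-0.55  0.43  0.03] [ 0.075 -0.009  0.023]
[0.57051 0.11959 0.088  ] [ 1.02 -0.18 -0.43] [ 0.099 -0.149  0.044]
[0.56999 0.11968 0.08824] [ 1.93  0.75 -1.24] [ 0.074 -0.434  0.01 ]
```

X contacts are at about .5708 and .5831, so the centre is x≈.577. Now y.

```bash
g(){ python3 -c "
from station import ctrl
o=ctrl.observe();print(o['ee_pos'].round(5),o['force'].round(2),o['ft_torque'].round(3))"; }
python3 -m crank '[{"jaw":20,"slide":[2,0,0],"rotation":[0,0,0]},{"jaw":20,"slide":[4,0,0],"rotation":[0,0,0]},{"jaw":20,"slide":[6,0,0],"rotation":[0,0,0]},{"jaw":20,"slide":[7,0,0],"rotation":[0,0,0]},{"jaw":20,"slide":[7,-1.5,0],"rotation":[0,0,0]},{"jaw":20,"slide":[7,-3,0],"rotation":[0,0,0]},{"jaw":20,"slide":[7,-4,0],"rotation":[0,0,0]},{"jaw":20,"slide":[7,-4,0],"rotation":[0,0,0]}]' >/dev/null; g
python3 -m crank '[{"jaw":20,"slide":[0,-0.5,0],"rotation":[0,0,0]},{"jaw":20,"slide":[0,-1,0],"rotation":[0,0,0]},{"jaw":20,"slide":[0,-1,0],"rotation":[0,0,0]}]' >/dev/null; g
python3 -m crank '[{"jaw":20,"slide":[0,-0.5,0],"rotation":[0,0,0]},{"jaw":20,"slide":[0,-1,0],"rotation":[0,0,0]},{"jaw":20,"slide":[0,-1,0],"rotation":[0,0,0]}]' >/dev/null; g
```

```text
[0.57688 0.12393 0.08817] [ 0.8  -0.49 -0.94] [0.038 0.008 0.021]
[0.57686 0.12501 0.0882 ] [-0.21  0.44 -1.68] [ 0.042 -0.014  0.007]
[0.57685 0.12609 0.08818] [-0.47  0.39 -1.68] [-0.004 -0.004  0.002]
```

```bash
g(){ python3 -c "
from station import ctrl
o=ctrl.observe();print(o['ee_pos'].round(5),o['force'].round(2),o['ft_torque'].round(3))"; }
python3 -m crank '[{"jaw":20,"slide":[0,-0.5,0],"rotation":[0,0,0]},{"jaw":20,"slide":[0,-1,0],"rotation":[0,0,0]},{"jaw":20,"slide":[0,-1,0],"rotation":[0,0,0]}]' >/dev/null; g
python3 -m crank '[{"jaw":20,"slide":[0,-0.5,0],"rotation":[0,0,0]},{"jaw":20,"slide":[0,-0.5,0],"rotation":[0,0,0]}]' >/dev/null; g
python3 -m crank '[{"jaw":20,"slide":[0,2,0],"rotation":[0,0,0]},{"jaw":20,"slide":[0,4,0],"rotation":[0,0,0]},{"jaw":20,"slide":[0,6,0],"rotation":[0,0,0]},{"jaw":20,"slide":[0,8,0],"rotation":[0,0,0]},{"jaw":20,"slide":[0,10,0],"rotation":[0,0,0]},{"jaw":20,"slide":[0,11,0],"rotation":[0,0,0]},{"jaw":20,"slide":[0,11,0],"rotation":[0,0,0]}]' >/dev/null; g
```

```text
[0.57686 0.12719 0.0882 ] [ 0.01 -0.27 -1.1 ] [ 0.077  0.016 -0.01 ]
[0.57688 0.12772 0.08821] [ 0.15  0.6  -0.58] [-0.001 -0.019  0.057]
[0.57685 0.11642 0.0882 ] [ 0.02 -1.05 -0.78] [ 0.014 -0.019 -0.02 ]
```

```bash
g(){ python3 -c "
from station import ctrl
o=ctrl.observe();print(o['ee_pos'].round(5),o['force'].round(2),o['ft_torque'].round(3))"; }
python3 -m crank '[{"jaw":20,"slide":[0,0.5,0],"rotation":[0,0,0]},{"jaw":20,"slide":[0,1,0],"rotation":[0,0,0]},{"jaw":20,"slide":[0,1,0],"rotation":[0,0,0]}]' >/dev/null; g
python3 -m crank '[{"jaw":20,"slide":[0,0.5,0],"rotation":[0,0,0]},{"jaw":20,"slide":[0,1,0],"rotation":[0,0,0]},{"jaw":20,"slide":[0,1,0],"rotation":[0,0,0]}]' >/dev/null; g
python3 -m crank '[{"jaw":20,"slide":[0,0.5,0],"rotation":[0,0,0]},{"jaw":20,"slide":[0,0.5,0],"rotation":[0,0,0]}]' >/dev/null; g
```

```text
[0.57684 0.11537 0.08818] [-0.58  0.55 -0.81] [ 0.017 -0.003 -0.018]
[0.57687 0.11455 0.0882 ] [ 0.21  0.72 -0.22] [0.315 0.005 0.023]
[0.57692 0.11432 0.08827] [ 0.53  2.42 -0.17] [ 0.505  0.004 -0.004]
```

```bash
g(){ python3 -c "
from station import ctrl
o=ctrl.observe();print(o['ee_pos'].round(5),o['force'].round(2),o['ft_torque'].round(3))"; }
python3 -m crank '[{"jaw":20,"slide":[0,-3,0],"rotation":[0,0,0]},{"jaw":20,"slide":[0,-6,0],"rotation":[0,0,0]},{"jaw":20,"slide":[0,-9,0],"rotation":[0,0,0]},{"jaw":20,"slide":[0,-11,0],"rotation":[0,0,0]},{"jaw":20,"slide":[0,-13,0],"rotation":[0,0,0]},{"jaw":20,"slide":[0,-13.3,0],"rotation":[0,0,0]},{"jaw":20,"slide":[0,-13.3,0],"rotation":[0,0,0]}]' >/dev/null; g
python3 -m crank '[{"jaw":20,"slide":[0,-0.5,0],"rotation":[0,0,0]},{"jaw":20,"slide":[0,-1,0],"rotation":[0,0,0]},{"jaw":20,"slide":[0,-1,0],"rotation":[0,0,0]}]' >/dev/null; g
python3 -m crank '[{"jaw":20,"slide":[0,-0.3,0],"rotation":[0,0,0]},{"jaw":20,"slide":[0,-0.5,0],"rotation":[0,0,0]}]' >/dev/null; g
```

```text
[0.57691 0.12776 0.08825] [-0.05  0.25 -1.  ] [0.061 0.04  0.014]
[0.57687 0.12843 0.08822] [-0.15 -1.29 -0.17] [-0.431 -0.039 -0.009]
[0.57687 0.12856 0.08822] [-0.04 -3.4  -0.89] [-0.649 -0.048  0.009]
```

Y contacts are at about .1149 and .1280, so the centre is y≈.1214. Centre there, then descend to about 13 mm tip depth.

```bash
g(){ python3 -c "
from station import ctrl
o=ctrl.observe();print(o['t'],o['ee_pos'].round(5),o['force'].round(2),o['ft_torque'].round(3),o['grip_width'])"; }
python3 -m crank '[{"jaw":20,"slide":[0,2.5,0],"rotation":[0,0,0]},{"jaw":20,"slide":[0,5,0],"rotation":[0,0,0]},{"jaw":20,"slide":[0,7.1,0],"rotation":[0,0,0]},{"jaw":20,"slide":[0,7.1,0],"rotation":[0,0,0]},{"jaw":20,"slide":[0,7.1,0],"rotation":[0,0,0]}]' 55 >/dev/null; g
python3 -m crank '[{"jaw":20,"slide":[0,0,0.7],"rotation":[0,0,0]},{"jaw":20,"slide":[0,0,1.4],"rotation":[0,0,0]},{"jaw":20,"slide":[0,0,2],"rotation":[0,0,0]},{"jaw":20,"slide":[0,0,2],"rotation":[0,0,0]}]' >/dev/null; g
python3 -m crank '[{"jaw":20,"slide":[0,0,0.7],"rotation":[0,0,0]},{"jaw":20,"slide":[0,0,1.4],"rotation":[0,0,0]},{"jaw":20,"slide":[0,0,2],"rotation":[0,0,0]},{"jaw":20,"slide":[0,0,2],"rotation":[0,0,0]}]' >/dev/null; g
```

```text
13.95 [0.57688 0.12138 0.08822] [ 0.14  0.3  -1.77] [-0.01   0.07  -0.008] 0.029213740681551116
14.2833 [0.57674 0.12144 0.08602] [-0.1  -0.25 -0.67] [-0.014 -0.039  0.001] 0.028741179370921226
14.6167 [0.57669 0.12142 0.08387] [-0.32 -0.6  -1.39] [ 0.032  0.012 -0.018] 0.02859199386470369
```

```bash
g(){ python3 -c "
from station import ctrl
o=ctrl.observe();print(o['t'],o['ee_pos'].round(5),o['force'].round(2),o['ft_torque'].round(3),o['grip_width'])"; }
for i in 1 2; do python3 -m crank '[{"jaw":20,"slide":[0,0,0.7],"rotation":[0,0,0]},{"jaw":20,"slide":[0,0,1.4],"rotation":[0,0,0]},{"jaw":20,"slide":[0,0,2],"rotation":[0,0,0]},{"jaw":20,"slide":[0,0,2],"rotation":[0,0,0]}]' >/dev/null; g; done
python3 -m crank '[{"jaw":20,"slide":[0,0,0.5],"rotation":[0,0,0]},{"jaw":20,"slide":[0,0,1],"rotation":[0,0,0]},{"jaw":20,"slide":[0,0,1.5],"rotation":[0,0,0]},{"jaw":20,"slide":[0,0,1.5],"rotation":[0,0,0]}]' >/dev/null; g
python3 -m crank '[{"jaw":20,"slide":[0,0,0.5],"rotation":[0,0,0]},{"jaw":20,"slide":[0,0,1],"rotation":[0,0,0]},{"jaw":20,"slide":[0,0,1.5],"rotation":[0,0,0]},{"jaw":20,"slide":[0,0,1.5],"rotation":[0,0,0]}]' >/dev/null; g
```

```text
14.95 [0.57719 0.1215  0.08236] [ 0.33 -0.86  4.37] [-0.09   0.042  0.058] 0.02910822429735178
15.2833 [0.57752 0.12147 0.08075] [ 0.8  -1.57  2.32] [-0.129 -0.103  0.064] 0.02938690179619662
15.6167 [0.57746 0.12148 0.07905] [ 0.62 -0.63  1.39] [-0.    -0.093  0.013] 0.029307500093436762
15.95 [0.57702 0.1214  0.07691] [ 1.2   0.24 -4.4 ] [ 0.113 -0.152 -0.012] 0.029001297324507683
```

```bash
g(){ python3 -c "
from station import ctrl
o=ctrl.observe();print(o['t'],o['ee_pos'].round(5),o['force'].round(2),o['ft_torque'].round(3),o['grip_width'])"; }
for i in 1 2 3 4; do python3 -m crank '[{"jaw":20,"slide":[0,0,0.5],"rotation":[0,0,0]},{"jaw":20,"slide":[0,0,1],"rotation":[0,0,0]},{"jaw":20,"slide":[0,0,1.5],"rotation":[0,0,0]}]' >/dev/null; g; done
```

```text
16.2 [0.57693 0.12139 0.07554] [-1.3  -0.59  4.7 ] [-0.061  0.3    0.001] 0.029200215555554014
16.45 [0.57704 0.12143 0.07476] [-2.93 -0.51  7.52] [-0.076  0.492  0.012] 0.028940618127479917
16.7 [0.57703 0.1214  0.07398] [-1.7   0.41  7.46] [-0.091  0.501 -0.018] 0.029022711561037244
16.95 [0.57706 0.1214  0.07322] [-3.46 -0.63  7.5 ] [-0.087  0.543 -0.031] 0.029302346292611563
```

```bash
g(){ python3 -c "
from station import ctrl
o=ctrl.observe();print(o['t'],o['ee_pos'].round(5),o['force'].round(2),o['ft_torque'].round(3),o['grip_width'])"; }
for i in 1 2 3 4; do python3 -m crank '[{"jaw":20,"slide":[-0.3,0,0.7],"rotation":[0,0,0]},{"jaw":20,"slide":[-0.3,0,1.2],"rotation":[0,0,0]},{"jaw":20,"slide":[-0.3,0,1.6],"rotation":[0,0,0]}]' >/dev/null; g; done
```

```text
17.2 [0.57699 0.12142 0.07244] [-2.5  -0.39  7.63] [-0.119  0.391  0.034] 0.029331180532725227
17.45 [0.57699 0.12145 0.07169] [-1.63 -1.14  7.85] [-0.068  0.462  0.03 ] 0.02950288501297961
17.7 [0.57697 0.12139 0.07089] [-1.79 -1.85  7.48] [-0.149  0.413 -0.041] 0.02919387502386167
17.95 [0.57698 0.12142 0.07014] [-1.26 -0.48  7.24] [-0.103  0.427  0.   ] 0.028849903063166208
```

```bash
g(){ python3 -c "
from station import ctrl
o=ctrl.observe();print(o['t'],o['ee_pos'].round(5),o['force'].round(2),o['ft_torque'].round(3),o['grip_width'])"; }
for i in 1 2 3 4; do python3 -m crank '[{"jaw":20,"slide":[-0.2,0,0.7],"rotation":[0,0,0]},{"jaw":20,"slide":[-0.2,0,1.2],"rotation":[0,0,0]},{"jaw":20,"slide":[-0.2,0,1.5],"rotation":[0,0,0]}]' >/dev/null; g; done
```

```text
18.2 [0.57699 0.1214  0.06943] [-2.24 -0.88  7.3 ] [-0.13   0.41   0.009] 0.029353249673774517
18.45 [0.577   0.12142 0.06872] [-2.09 -1.23  7.38] [-0.094  0.436  0.023] 0.029064598711903818
18.7 [0.57695 0.12144 0.06799] [-2.78 -0.79  7.56] [-0.127  0.447 -0.029] 0.029163777036733653
18.95 [0.57702 0.1214  0.0673 ] [-2.02 -0.54  7.25] [-0.159  0.434 -0.01 ] 0.029244081265286284
```

Depth is about 24 mm with a steady drag of about 7.4 N. I'm continuing gently.

```bash
g(){ python3 -c "
from station import ctrl
o=ctrl.observe();print(o['t'],o['ee_pos'].round(5),o['force'].round(2),o['ft_torque'].round(3),o['grip_width'])"; }
for i in 1 2 3; do python3 -m crank '[{"jaw":20,"slide":[-0.2,0,0.7],"rotation":[0,0,0]},{"jaw":20,"slide":[-0.2,0,1.2],"rotation":[0,0,0]},{"jaw":20,"slide":[-0.2,0,1.5],"rotation":[0,0,0]}]' >/dev/null; g; done
```

```text
19.2 [0.57699 0.12143 0.06657] [-2.59 -2.05  7.81] [-0.13   0.494  0.022] 0.029010721630298036
19.45 [0.57697 0.12141 0.06587] [-1.4  -1.14  7.47] [-0.203  0.428 -0.034] 0.02917265497406968
19.7 [0.57696 0.12143 0.06512] [-2.54 -1.02  7.04] [-0.129  0.477 -0.02 ] 0.02931651572291165
```

```bash
g(){ python3 -c "
from station import ctrl
o=ctrl.observe();print(o['t'],o['ee_pos'].round(5),o['force'].round(2),o['ft_torque'].round(3),o['grip_width'])"; }
for i in 1 2 3; do python3 -m crank '[{"jaw":20,"slide":[-0.2,0,0.7],"rotation":[0,0,0]},{"jaw":20,"slide":[-0.2,0,1.2],"rotation":[0,0,0]},{"jaw":20,"slide":[-0.2,0,1.5],"rotation":[0,0,0]}]' >/dev/null; g; done
```

```text
19.95 [0.57696 0.12141 0.06442] [-2.24 -0.83  6.85] [-0.122  0.427 -0.01 ] 0.029101000459032012
20.2 [0.57694 0.1214  0.06367] [-2.09  0.15  7.97] [-0.067  0.472 -0.038] 0.02917474473084442
20.45 [0.577   0.12141 0.06301] [-2.65 -0.28  8.84] [-0.12   0.509  0.019] 0.028913829086974565
```

```bash
g(){ python3 -c "
from station import ctrl
o=ctrl.observe();print(o['t'],o['ee_pos'].round(5),o['force'].round(2),o['ft_torque'].round(3),o['grip_width'])"; }
for i in 1 2; do python3 -m crank '[{"jaw":20,"slide":[-0.2,0,0.7],"rotation":[0,0,0]},{"jaw":20,"slide":[-0.2,0,1.2],"rotation":[0,0,0]},{"jaw":20,"slide":[-0.2,0,1.4],"rotation":[0,0,0]}]' >/dev/null; g; done
```

```text
20.7 [0.57705 0.12144 0.06262] [-3.11 -1.14 11.03] [-0.179  0.639 -0.042] 0.029636712501541946
20.95 [0.57705 0.12142 0.06232] [-3.86 -0.77 12.77] [-0.172  0.733  0.003] 0.028983367452370994
```

Hub contact confirmed: the force climbs about 6 N/mm above the 7.4 N drag. I'm pressing to about 9–10 N on the hub and holding.

```bash
g(){ python3 -c "
from station import ctrl
o=ctrl.observe();print(o['t'],o['ee_pos'].round(5),o['force'].round(2),o['ft_torque'].round(3),o['grip_width'])"; }
python3 -m crank '[{"jaw":20,"slide":[-0.2,0,1.2],"rotation":[0,0,0]},{"jaw":20,"slide":[-0.2,0,1.5],"rotation":[0,0,0]},{"jaw":20,"slide":[-0.2,0,1.7],"rotation":[0,0,0]}]' >/dev/null; g
python3 -m crank '[{"jaw":20,"slide":[-0.2,0,1.5],"rotation":[0,0,0]},{"jaw":20,"slide":[-0.2,0,1.7],"rotation":[0,0,0]},{"jaw":20,"slide":[-0.2,0,1.7],"rotation":[0,0,0]},{"jaw":20,"slide":[-0.2,0,1.7],"rotation":[0,0,0]}]' >/dev/null; g
```

```text
21.2 [0.57709 0.12142 0.06199] [-5.01 -1.51 15.17] [-0.187  0.934 -0.01 ] 0.02912272476351747
21.5333 [0.57709 0.12144 0.06175] [-5.21 -1.29 15.1 ] [-0.24   0.963  0.01 ] 0.029077718389995146
```

```bash
g(){ python3 -c "
from station import ctrl
o=ctrl.observe();print(o['t'],o['ee_pos'].round(5),o['force'].round(2),o['ft_torque'].round(3),o['grip_width'])"; }
python3 -m crank '[{"jaw":20,"slide":[-0.2,0,1.3],"rotation":[0,0,0]},{"jaw":20,"slide":[-0.2,0,0.8],"rotation":[0,0,0]},{"jaw":20,"slide":[-0.2,0,0.4],"rotation":[0,0,0]},{"jaw":20,"slide":[-0.2,0,0.2],"rotation":[0,0,0]},{"jaw":20,"slide":[-0.2,0,0.2],"rotation":[0,0,0]}]' >/dev/null; g
python3 -m crank '[{"jaw":50,"slide":[0,0,0],"rotation":[0,0,0]},{"jaw":50,"slide":[0,0,0],"rotation":[0,0,0]},{"jaw":50,"slide":[0,0,0],"rotation":[0,0,0]},{"jaw":50,"slide":[0,0,0],"rotation":[0,0,0]},{"jaw":50,"slide":[0,0,0],"rotation":[0,0,0]},{"jaw":50,"slide":[0,0,0],"rotation":[0,0,0]}]' 20 >/dev/null; g
python3 -m crank '[{"jaw":50,"slide":[0,0,-10],"rotation":[0,0,0]},{"jaw":50,"slide":[0,0,-25],"rotation":[0,0,0]},{"jaw":50,"slide":[0,0,-50],"rotation":[0,0,0]},{"jaw":50,"slide":[0,0,-80],"rotation":[0,0,0]},{"jaw":50,"slide":[0,0,-110],"rotation":[0,0,0]},{"jaw":50,"slide":[0,0,-130],"rotation":[0,0,0]},{"jaw":50,"slide":[0,0,-140],"rotation":[0,0,0]},{"jaw":50,"slide":[0,0,-140],"rotation":[0,0,0]},{"jaw":50,"slide":[0,0,-140],"rotation":[0,0,0]}]' >/dev/null; g
python3 - <<'E'
from h import *
d=ctrl.get_image("side");print(proj(d,np.array([.577,.1214,.055])))
a=cv2.resize(d["img"][160:220,270:350],None,fx=8,fy=8,interpolation=2)
cv2.imwrite("pics/s5.png",a[:,:,::-1])
E
```

```text
21.95 [0.57707 0.12143 0.06218] [-1.98 -0.94  5.93] [-0.099  0.434 -0.019] 0.029313458904357482
22.45 [0.57698 0.12143 0.06201] [0.11 0.21 0.29] [0.037 0.053 0.041] 0.04990129288739147
23.2 [0.57552 0.12115 0.20189] [-0.28  0.63 -1.53] [ 0.025  0.04  -0.001] 0.050126007115232754
(np.float64(309.22286734490604), np.float64(190.21595336303312))
```

View pics/s5.png

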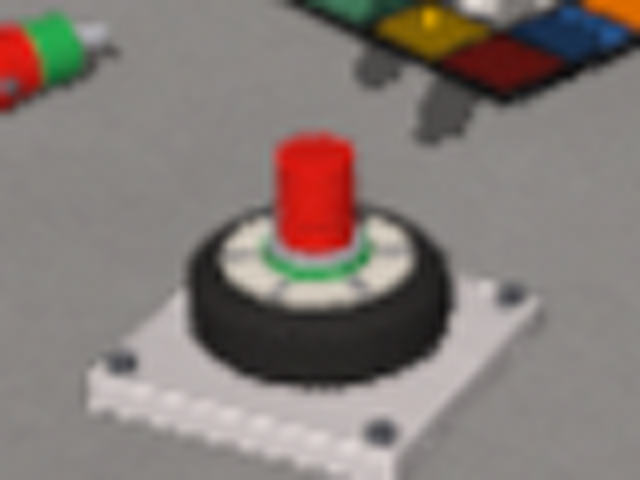

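The side view shows the cap standing upright and centred on the hub at (315,195) in the crop, flange on the green hub, gripper clear. Handing in.

```bash
python3 -c "
from station import ctrl
o=ctrl.observe();print(o['t'],o['force'].round(2),o['grip_width']);print(ctrl.job_done())"
```

```text
23.25 [-0.23 -0.53 -0.58] 0.050177585915203896
the job is handed in; nothing more can be done
None
```

The cap is pressed onto the hub of the smallest wheel and released. I handed the job in at 23.25 s; no verdict is reported.

- **Pick and centring:** I took the red cap from the blue pad and carried it over the wheel. The two cameras disagreed by about 3 mm on position, so I centred the cap by feeling its bore against the axle on all four sides. That put the centre at x ≈ 0.577, y ≈ 0.1214.
- **Pressing:** The teeth dragged steadily at about 7.4 N. The hub met the flange at about 28 mm depth, where the force rose about 6 N/mm. I stopped at 15.1 N total, about 8 N on the hub by my estimate, and eased off before opening the fingers.
- **Last checks:** The final side picture shows the cap upright and centred with its flange on the green hub. The gripper was clear, about 14 cm higher, with no contact force.
- **Not certain:** The force left on the hub was not measured. I estimate 5–6 N from how far the cap travelled; the gripper rose about 0.4 mm as I eased off, and the cap may have risen with it. I felt a sideways force of 2–5 N along x while pressing and could not fully trim it out. I took no final picture to check the jar, bottle, probe and screwdriver, but the arm felt no unexpected contact.

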